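# Hold the gem tester square on the brooch's stone

## Task

Take the gem tester out of its desk stand and test the square stone: set the tester's tip on the middle of that stone, with the tester square to the stone's sloping face, and press lightly, so that the sprung tip goes part of the way in but not to its stop. Finish while still holding it there, steady and in the gripper; never press the stone hard, do not touch the other two brooches, and leave everything else on the counter in its place.

Things in the scene. Friction and masses are not known exactly. Their poses are not given: they have to be found in the camera images.
- tester: Gem tester, about 100 g, standing tip-down in its stand. Origin: the end of its free tip; z runs up the handle. Steel tip (4 mm thick) from z 0 to 16 mm, black conical nose (up to 17 mm across) to 45 mm, grey handle from z 45 to 130 mm with flat parallel sides, 28 mm wide along x, 20 mm thick along y (grip it across the 20 mm).
- probe_tip (a joint): How far the tester's sprung tip is pushed into the nose: 0 m when free, 0.010 m at its stop. The spring starts moving at 0.5 N and reaches 3 N at the stop (250 N/m).
- probe_point (a point): The very end of the tester's sprung tip, moving in with the tip.
- holder: Desk stand, fixed wooden block 76 (x) by 70 (y) by 62 mm high; origin under its centre, z up. The tester's handle stands in a pocket 12 mm deep (1 to 2 mm play), nose and tip in a hole below; tester axes parallel to the stand's, tester origin 5 mm above the counter. The handle stands 73 mm clear of the block; lift the tester 60 mm straight up to free it.
- square_stone: The SQUARE blue stone (24 by 24 by 6 mm) on a round brass brooch (52 mm across), fixed on a sloping grey felt-covered display block. Origin: middle of the stone's flat top face, 53 mm above the counter; z points straight out of that face, leaning 0.4 rad (23 degrees) from vertical towards the block's low edge. It does not move.
- round_stone: A ROUND stone (28 mm across) on a like brooch and block; to be left alone. Origin and z axis as for the square stone.
- bar_stone: A narrow BAR-shaped stone (11 by 42 mm) on a like brooch and block; to be left alone. Origin and z axis as for the square stone.
- stand_square: Fixed grey felt-covered display block under the square stone, 66 by 64 mm, 34 mm high at its low edge (its -x side) and 58 mm at its high edge. Origin under its centre, z up. The blocks of the other two stones are the same.
- tape: Bystander: roll of clear tape lying flat, 60 mm across, 18 mm high. Origin under its centre.
- eraser: Bystander: eraser, 45 by 20 by 12 mm. Origin under its centre.
- marker: Bystander: marker pen lying, 12 mm thick and about 130 mm long along its x. Origin under its middle.
- ring_box: Bystander: closed cloth-covered ring box, 50 by 50 by 40 mm. Origin under its centre.
- calculator: Bystander: calculator, 140 by 75 by 13 mm. Origin under its centre.
- bead_bowl: Bystander: small dark wooden bowl, 90 mm across, 35 mm high. Origin under its centre.
- spray: Bystander: amber bottle, 50 mm across, 120 mm high. Origin under its centre.
Not all that is in view belongs to the job. There is more than one size of the tester; the one meant has the size given above.

How it is judged (in metres and radians):
On the way:
1. the gripped tester is lifted clear of its stand (height (world z) of tester above 0.068 m and contact force between tester and holder below 0.05 N and contact force between the fingers and tester above 1 N), for 0.1 s.
At the end, for the whole second after the job is handed in: Tester in the gripper, out of its stand, still (under 20 mm/s); tip's end within 8 mm of the middle of the square stone's face; axis within 0.2 rad of square to that face; pressing it with 0.3 to 4 N, the sprung tip pushed in 0.8 to 9.5 mm (contact force between tester and square_stone between 0.3 and 4 N and value of joint probe_tip between 0.0008 and 0.0095 m and distance between probe_point and square_stone below 0.008 m and angle between the z axis of tester and the z axis of square_stone, either way round below 0.2 rad and contact force between the fingers and tester above 2 N and contact force between tester and holder below 0.05 N and height (world z) of tester above 0.03 m and linear speed of tester below 0.02 m/s); the arm keeps its last pose, push and grip.
It fails at once if the square stone is pressed harder than 10 N (contact force between anything else and square_stone above 10 N).
It fails at once if the round stone or its brooch is touched (contact force between anything else and round_stone above 0.3 N).
It fails at once if the bar stone or its brooch is touched (contact force between anything else and bar_stone above 0.3 N).
It fails at once if something else on the counter is knocked more than 30 mm out of place (distance of any of tape, eraser, marker, ring_box, calculator, bead_bowl, spray from where it was at the start of the episode above 0.03 m).
It also fails if it takes over 38 s, if anything falls off the work surface, if the arm or the gripper's body presses on something with over 40 N, if the wrist force passes 120 N, or if a joint passes its speed limit or range.

## Robot

A 6-joint arm with a two-finger parallel gripper is mounted at the origin on the work surface. World frame = base frame: x ahead of the robot, y to its left, z up, the work surface at z = 0. Lengths are in m, angles in degrees, forces in N, time in s.
With the tool pointing down it reaches from about 0.325 to 0.85 m from the base axis. Payload 15.5 kg.
Tool frame: the origin (TCP) lies at the very end of the fingers, on their centre line; the grasp point (between the pads) lies arm.grip_depth behind it (arm.grip_depth is the distance from the TCP to the grasp point, in m); z points along the fingers, y is the direction in which the jaws open and shut (so a half turn about z gives the same grasp; the last joint's range is limited). The gripper opens to 91 mm and grips with 3 to 60 N. Pads are 32 mm wide; open, the fingers measure 118 mm over their backs; the gripper's body (76 mm by 178 mm) begins 60 mm behind the grasp point.
Start: joints at [58.413, 28.281, 77.091, -0, 74.628, -5.472], TCP at [0.275, 0.561, 0.214] pointing down, gripper open.
Joint ranges: [-166.48, 166.48], [-47.26, 123.95], [12.59, 153.08], [-70.14, 250.14], [6.76, 159.57], [-176.63, 176.63]. Speed limits (degrees/s): [108.29, 108.29, 147.25, 172.46, 172.46, 172.46].

## Interface

Orientations are given as a 3x3 rotation matrix whose columns are the frame's x, y, z axes.
In Python, from rig import arm gives the robot as it stands. Calls block until the motion is done:
- arm.move_to(position, orientation): joint-space move of the TCP to a pose.
- arm.move_l(position, orientation=None, feed=0.15): straight line of the TCP; orientation=None keeps the orientation; feed is the mean speed in m/s.
- arm.move_joints(angles): joint-space move.
- arm.grip(opening): finger opening in m; the grip force is fixed at half the most; returns when the fingers have stopped.
- arm.sleep(seconds).
- arm.solve_ik(position, orientation): joint angles nearest the present ones, or None.
- arm.snapshot(name): name is "side" or "top" or "wrist"; returns the picture (420x560x3 uint8, red, green, blue); there is no depth.
- arm.get_calibration(name): a dict with "intrinsics" (3x3 intrinsics, pixels), "cam_to_world" (4x4, takes a point from camera to world coordinates). Camera axes: x right, y down, z forward; pixel columns grow to the right and rows downward; lengths in m; the calibration is good to about 2 mm. A picture is of the moment at which its call begins: read the wrist's pose just before it. get_calibration takes no time and is no camera call; for the wrist camera it gives the pose at the moment of the call.
A pose or a line that the arm cannot do raises arm.Unreachable and nothing moves.
- arm.sign_off(): hands the job in, once; it reports no verdict.
Readings, each from a call of its own:
- arm.current_t(): time.
- arm.current_joint_positions(): joint angles.
- arm.current_dq(): joint speeds.
- arm.current_tau(): joint torques, N m.
- arm.current_ee_pos(): TCP position.
- arm.current_tool_rot(): TCP orientation.
- arm.current_force(): force on the tool from outside, world axes, zero at the start.
- arm.current_torque(): the same for the moment, N m.
- arm.current_width(): finger opening in m.
Only numpy, scipy, OpenCV 4.12 (cv2) and the standard library are available. Lean on these libraries where they do the work, as an engineer would, in place of code of your own. Each camera call takes 0.05 s, during which the arm holds its last target. There are 200 camera calls.

## Working session

There is one attempt and no reset: what is moved stays moved. The work goes in short steps, each a Python script; the robot and the scene stay as the last script left them, time stands still between calls to the robot, and variables do not carry over. Pictures are saved under pics/ and viewed, about 8 in all and at most 12, crops included, and the job is handed in when it is done.

```bash
ls; mkdir -p pics; python3 - <<'E'
from rig import arm
import cv2,numpy as np
np.set_printoptions(precision=4,suppress=True)
for n in("top","side"):
    im=arm.snapshot(n); cv2.imwrite(f"pics/{n}0.png",im[:,:,::-1]); c=arm.get_calibration(n); print(n,c["intrinsics"],c["cam_to_world"])
print(arm.grip_depth,arm.current_t(),arm.current_tool_rot())
E
```

```text
pics
top [[431.57     0.     270.1209]
 [  0.     431.57   209.9463]
 [  0.       0.       1.    ]] [[-0.0012 -0.9975  0.0703  0.4968]
 [-1.      0.0017  0.0077  0.0598]
 [-0.0078 -0.0703 -0.9975  1.1325]
 [ 0.      0.      0.      1.    ]]
side [[430.9777   0.     276.3364]
 [  0.     430.9777 207.4207]
 [  0.       0.       1.    ]] [[ 0.9997  0.0087  0.0225  0.5388]
 [-0.0153 -0.4931  0.8698 -0.7872]
 [ 0.0187 -0.8699 -0.4928  0.5442]
 [ 0.      0.      0.      1.    ]]
0.0188 0.1 [[-0.8979  0.4402 -0.0006]
 [ 0.4402  0.8979 -0.0009]
 [ 0.0001 -0.0011 -1.    ]]
```

View pics/top0.png

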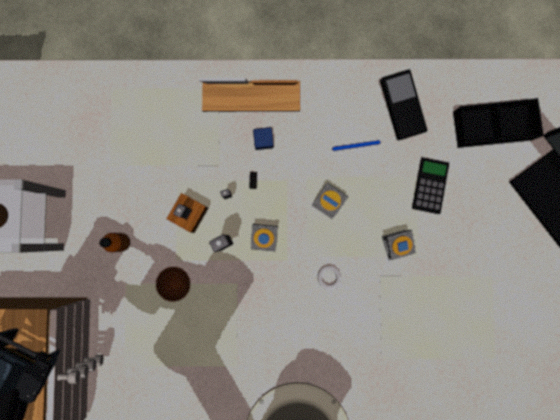

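View pics/side0.png

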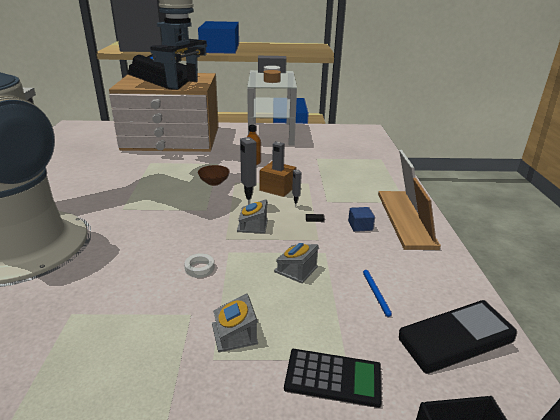

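Top view:
- Square stone at about (402,246), on the right-hand block. The round stone is at (264,238) and the bar at (330,201).
- Stand at (187,212) with a tester in it. Two more testers, at (221,242) and (226,194), stand free: one larger, one smaller.

The one in the wooden stand fits the description. I'll enlarge both targets to confirm.

```bash
python3 - <<'E'
import cv2,numpy as np
t=cv2.imread("pics/top0.png"); s=cv2.imread("pics/side0.png")
r=lambda i,x,y,w,h:cv2.resize(i[y:y+h,x:x+w],(400,300),interpolation=cv2.INTER_CUBIC)
cv2.imwrite("pics/crop1.png",np.vstack([np.hstack([r(t,160,182,80,60),r(t,362,216,80,60)]),np.hstack([r(s,220,125,100,75),r(s,190,285,100,75)])]))
E
```

```text
(no output)
```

View pics/crop1.png

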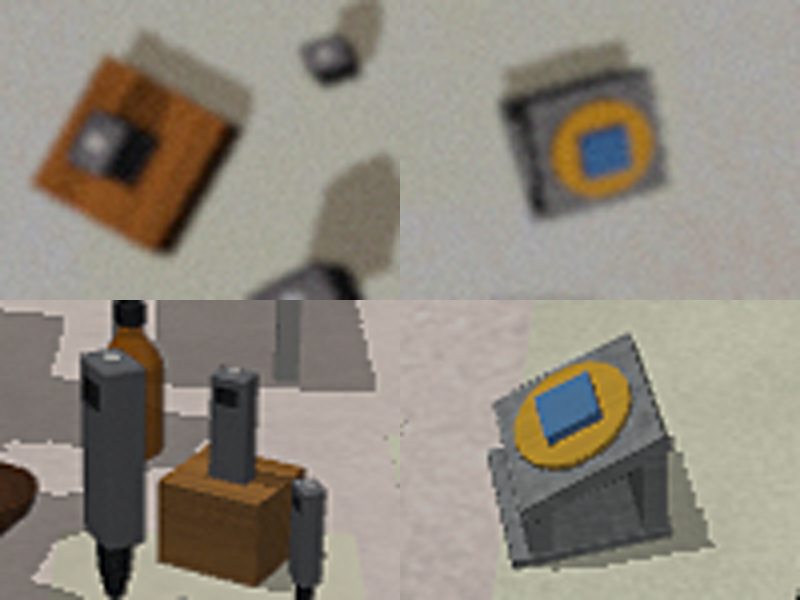

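The crop confirms it. The mid-size tester stands in the wooden block, and the square blue stone's block is high away from the robot, with its low edge towards it. Next I'll measure the positions.

```bash
cat > h.py <<'E'
import cv2,numpy as np
np.set_printoptions(precision=4,suppress=True)
def ray(c,px):
    K,T=np.array(c["intrinsics"]),np.array(c["cam_to_world"]); d=T[:3,:3]@np.linalg.solve(K,[px[0],px[1],1.]); return T[:3,3],d
def onz(c,px,z):
    o,d=ray(c,px); return o+d*(z-o[2])/d[2]
def proj(c,p):
    K,T=np.array(c["intrinsics"]),np.array(c["cam_to_world"]); q=K@(T[:3,:3].T@(np.asarray(p)-T[:3,3])); return q[:2]/q[2]
def tri(c1,p1,c2,p2):
    (a,u),(b,v)=ray(c1,p1),ray(c2,p2); s=np.linalg.lstsq(np.c_[u,-v],b-a,rcond=None)[0]
    p,q=a+s[0]*u,b+s[1]*v; return (p+q)/2,np.linalg.norm(p-q)
def mask(im,lo,hi,roi):
    x,y,w,h=roi; m=np.zeros(im.shape[:2],np.uint8); m[y:y+h,x:x+w]=cv2.inRange(cv2.cvtColor(im[y:y+h,x:x+w],cv2.COLOR_BGR2HSV),lo,hi); return m
def big(m):
    return max(cv2.findContours(m,0,2)[0],key=cv2.contourArea)
def cen(c):
    m=cv2.moments(c); return np.array([m["m10"],m["m01"]])/m["m00"]
E
python3 - <<'E'
from h import *; from rig import arm
t=cv2.imread("pics/top0.png"); s=cv2.imread("pics/side0.png")
ct,cs=arm.get_calibration("top"),arm.get_calibration("side")
B=((100,90,60),(125,255,255))
b1=big(mask(t,*B,(385,230,40,35))); b2=big(mask(s,*B,(210,290,50,45)))
g1=big(mask(t,(10,120,60),(32,255,255),(362,216,80,60))); g2=big(mask(s,(15,120,60),(32,255,255),(190,285,100,75)))
print("blue",cen(b1),cv2.contourArea(b1),cen(b2),tri(ct,cen(b1),cs,cen(b2)),onz(ct,cen(b1),.053))
e1,e2=cv2.fitEllipse(cv2.convexHull(g1)),cv2.fitEllipse(cv2.convexHull(g2)); print("brass",e1,e2,tri(ct,e1[0],cs,e2[0]))
blk=cv2.convexHull(big(mask(t,(5,110,30),(25,255,255),(160,185,60,55)))); r=cv2.minAreaRect(blk); print("holder",r)
for p in cv2.approxPolyDP(blk,3,True)[:,0]: print(p,onz(ct,p,.062),onz(ct,p,0))
# felt block outline
f=mask(t,(0,0,0),(179,70,135),(372,222,60,48)); 
hp=cv2.imread("pics/top0.png")[:,:,::-1]
print("top handle approx (crop 100,143)->", onz(ct,(160+20.5,182+28.8),.135))
print("square plate corners top (crop) z guess low .034 high .058")
for p,z in (((502,102),.058),((650,70),.058),((668,180),.034),((540,215),.034)):
    q=(362+(p[0]-400)/5,216+p[1]/5); print(q,onz(ct,q,z))
T=arm.get_calibration("wrist"); M=np.eye(4);M[:3,:3]=arm.current_tool_rot();M[:3,3]=arm.current_ee_pos()
print(np.linalg.inv(M)@T["cam_to_world"],T["intrinsics"])
E
```

```text
blue [402.4898 245.8639] 49.0 [231.4014 311.6224] (array([ 0.4829, -0.2615,  0.0514]), np.float64(0.0003977139960096008)) [ 0.4827 -0.261   0.053 ]
brass ((401.9134826660156, 245.15187072753906), (18.358821868896484, 20.836755752563477), 58.3301887512207) ((232.70965576171875, 313.39324951171875), (22.770261764526367, 31.940486907958984), 50.84373474121094) (array([ 0.4848, -0.2613,  0.0474]), np.float64(0.0006506963561467207))
holder ((186.79998779296875, 212.59999084472656), (30.26447105407715, 30.26447105407715), 29.74488067626953)
[181 194] [0.6125 0.2905 0.062 ] [0.6192 0.3039 0.    ]
[206 208] [0.5774 0.2277 0.062 ] [0.582  0.2374 0.    ]
[192 231] [0.5202 0.2619 0.062 ] [0.5215 0.2737 0.    ]
[167 218] [0.5526 0.3246 0.062 ] [0.5558 0.3399 0.    ]
top handle approx (crop 100,143)-> [0.5655 0.2754 0.135 ]
square plate corners top (crop) z guess low .034 high .058
(382.4, 236.4) [ 0.5063 -0.2104  0.058 ]
(412.0, 230.0) [ 0.522 -0.284  0.058]
(415.6, 252.0) [ 0.467  -0.2994  0.034 ]
(390.0, 259.0) [ 0.4495 -0.2344  0.034 ]
[[-0.0008 -0.961  -0.2765  0.0778]
 [ 1.     -0.0006 -0.0009 -0.    ]
 [ 0.0007 -0.2765  0.961  -0.1707]
 [ 0.      0.      0.      1.    ]] [[372.9899   0.     278.6427]
 [  0.     372.9899 213.5338]
 [  0.       0.       1.    ]]
```

```bash
python3 - <<'E'
from h import *; from rig import arm; import json
a=np.radians(60); Y=np.array([np.cos(a),np.sin(a),0]); Z=np.array([0,0,-1.]); R=np.c_[np.cross(Y,Z),Y,Z]
arm.move_to([.5655,.2754,.25],R)
c=arm.get_calibration("wrist"); im=arm.snapshot("wrist"); cv2.imwrite("pics/w1.png",im[:,:,::-1])
json.dump({k:np.array(v).tolist() for k,v in c.items()},open("w1.json","w"))
print(arm.current_t(),arm.current_joint_positions(),arm.current_ee_pos(),arm.current_force())
E
```

```text
1.6667 [ 20.6362  26.8808  73.6798   0.0133  79.4536 -39.4485] [0.5648 0.2765 0.2499] [-0.2156 -0.2635 -0.015 ]
```

View pics/w1.png

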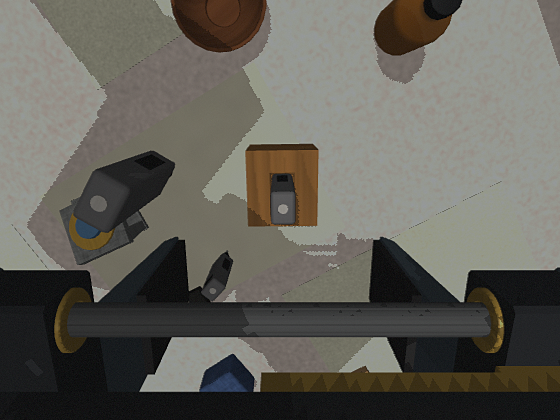

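Handle top at about (284,207), with the white dot in its middle. Its narrow 20 mm side lies along the image's x, which is the jaw direction, and the stand's edges are parallel to the image axes, so the yaw of 60° is right. The large tester is at (95,205) and the small one at (213,285), both clear of the descent.

```bash
python3 - <<'E'
from h import *; from rig import arm; import json
im=cv2.imread("pics/w1.png"); c=json.load(open("w1.json"))
m=mask(im,(0,0,140),(179,60,255),(274,195,20,26)); d=cen(big(m)); print("dot",d,onz(c,d,.135))
blk=big(mask(im,(5,110,60),(25,255,255),(235,140,95,92))); r=cv2.minAreaRect(blk); print(r)
for q in ((247,226),(318,226)): print(onz(c,q,.062))
for q in ((271,224),(296,224)): print("handle edge",onz(c,q,.135))
for q in ((247,151),(318,151)): print(onz(c,q,.062))
ct,cs=arm.get_calibration("top"),arm.get_calibration("side")
s=cv2.imread("pics/side0.png"); 
print("pred side/top", proj(cs,onz(c,d,.135)),proj(ct,onz(c,d,.135)))
E
```

```text
dot [282.4259 208.6728] [0.5665 0.2786 0.135 ]
((281.5, 187.5), (75.0, 71.0), 90.0)
[0.582  0.2292 0.062 ]
[0.6178 0.2914 0.062 ]
handle edge [0.573  0.2643 0.135 ]
handle edge [0.583  0.2817 0.135 ]
[0.5177 0.2683 0.062 ]
[0.5516 0.327  0.062 ]
pred side/top [277.7883 142.7844] [179.1375 210.3534]
```

```bash
python3 - <<'E'
from h import *; from rig import arm; import json
a=np.radians(60); Y=np.array([np.cos(a),np.sin(a),0]); Z=np.array([0,0,-1.]); R=np.c_[np.cross(Y,Z),Y,Z]
arm.grip(.055)
arm.move_l([.5668,.2787,.16],R,feed=.15)
arm.move_l([.5668,.2787,.082],R,feed=.08); print(arm.current_ee_pos(),arm.current_force())
arm.grip(.010); print("w",arm.current_width(),arm.current_force(),arm.current_torque())
p=arm.current_ee_pos()
arm.move_l([.5668,.2787,.160],R,feed=.05); print(arm.current_force(),arm.current_width(),arm.current_ee_pos(),arm.current_t())
im=arm.snapshot("side"); cv2.imwrite("pics/s1.png",im[:,:,::-1]); 
E
python3 -c "
import cv2;i=cv2.imread('pics/s1.png');cv2.imwrite('pics/s1c.png',cv2.resize(i[80:230,200:360],(640,600),interpolation=cv2.INTER_CUBIC))"
```

```text
[0.5671 0.2789 0.0825] [-0.0743 -0.2818  0.2819]
w 0.01989761355290608 [-1.3885 -0.1289  1.3973] [-0.089   0.0709 -0.0423]
[-0.0739  0.7172 -1.7249] 0.019771699613856376 [0.5667 0.2786 0.1597] 6.5833
```

View pics/s1c.png

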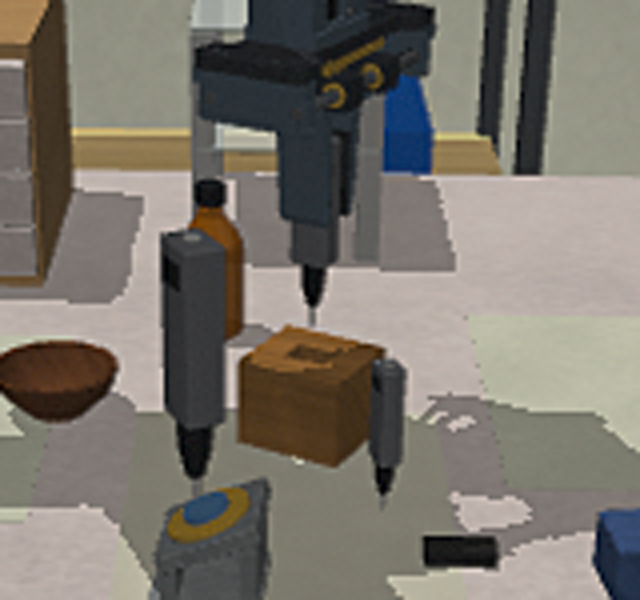

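The tester is gripped (19.8 mm wide) and upright, with its tip at about (278,161) in the side picture, clear of the stand. Next I'll move to a tilted hover over the square stone, with the tip 70 mm off it.

```bash
cat >> h.py <<'E'
def frame(psi,tilt=.4):
    n=np.array([-np.sin(tilt)*np.cos(psi),-np.sin(tilt)*np.sin(psi),np.cos(tilt)]); Y=np.array([-np.sin(psi),np.cos(psi),0]); return n,np.c_[np.cross(Y,-n),Y,-n]
E
python3 - <<'E'
from h import *; from rig import arm; import json
cs=arm.get_calibration("side"); print("tip pred side",proj(cs,[.5667,.2786,.0827]),"seen 278,161")
S=np.array([.483,-.2613,.0525]); n,R=frame(np.radians(14)); P=S+n*(.077+.07); print(P,arm.solve_ik(P,R))
arm.move_l([.5668,.2787,.26],feed=.2)
mid=arm.solve_ik(P+[0,0,.1],R); print(mid)
arm.move_to(P+[0,0,.1],R); arm.move_l(P,R,feed=.15); arm.sleep(.3)
c=arm.get_calibration("wrist"); im=arm.snapshot("wrist"); cv2.imwrite("pics/w2.png",im[:,:,::-1])
json.dump({k:np.array(v).tolist() for k,v in c.items()},open("w2.json","w"))
for k in("side","top"): cv2.imwrite(f"pics/{k}2.png",arm.snapshot(k)[:,:,::-1])
print(arm.current_t(),arm.current_joint_positions(),arm.current_ee_pos()-P,arm.current_force(),arm.current_width())
E
```

```text
tip pred side [277.4648 161.2038] seen 278,161
[ 0.4275 -0.2751  0.1879] [ -54.3857   16.7932  107.7844   28.1379   50.1463 -175.6413]
[ -54.3857    9.1057   99.2859   23.5977   64.7403 -167.2832]
10.6167 [ -54.3869   16.7734  107.7747   28.1383   50.1514 -175.6377] [ 0.0001 -0.0001  0.0002] [-0.9952 -0.0432 -2.1365] 0.019974540346072538
```

View pics/w2.png

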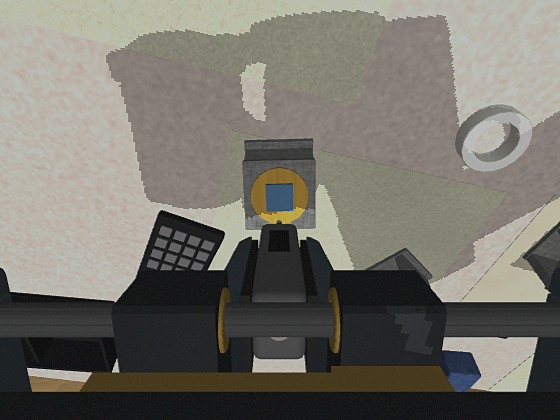

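Wrist view: square stone at about (279,198), aligned with the image, and the felt block's edges are vertical, so the yaw of about 14° holds. The tester's tip shows near (279,222). I'll refine the stone's position, check the wrist turn, since j6 is near its limit, and measure the tip in the side view.

```bash
python3 - <<'E'
from h import *; from rig import arm; import json
im=cv2.imread("pics/w2.png"); c=json.load(open("w2.json")); ct,cs=arm.get_calibration("top"),arm.get_calibration("side")
b=big(mask(im,(100,90,60),(125,255,255),(255,175,50,45))); r=cv2.minAreaRect(b); print(cv2.boundingRect(b),r)
ctr=cen(b); S=onz(c,ctr,.053); print("S wrist",S)
print("tri top",tri(c,ctr,ct,(402.49,245.86)),"tri side",tri(c,ctr,cs,(231.4,311.6)))
n,R=frame(np.radians(14))
for q in ((246,160),(314,160),(246,226),(314,226)): # plate edges on the plane below stone
    o,d=ray(c,q); pl=S-n*.010; print(o+d*((pl-o)@n)/(d@n))
tip=arm.current_ee_pos()+arm.current_tool_rot()[:,2]*.077
print("tip pred",tip,"side",proj(cs,tip),"wrist",proj(c,tip))
P=S+n*.073
for a in (0,15,20,30,180):
    w=np.radians(a); Rz=np.array([[np.cos(w),-np.sin(w),0],[np.sin(w),np.cos(w),0],[0,0,1]]); print(a,arm.solve_ik(P,R@Rz))
s=cv2.imread("pics/side2.png"); x,y=proj(cs,tip).astype(int); 
k=im[150:250,220:340]
cv2.imwrite("pics/c2.png",np.hstack([cv2.resize(s[y-45:y+45,x-40:x+40],(400,450),interpolation=2),cv2.resize(k,(400,450),interpolation=2)])); print(x,y)
E
```

```text
(266, 184, 27, 27) ((279.0, 197.0), (26.0, 26.0), 90.0)
S wrist [ 0.4813 -0.2623  0.053 ]
tri top (array([ 0.4828, -0.2618,  0.0508]), np.float64(0.0002604626431704336)) tri side (array([ 0.4829, -0.2617,  0.0513]), np.float64(0.0007461343027293055))
[ 0.4644 -0.2964  0.0317]
[ 0.45   -0.2386  0.0317]
[ 0.519  -0.2843  0.0554]
[ 0.5039 -0.2235  0.0554]
tip pred [ 0.4566 -0.268   0.1172] side [212.3478 282.3062] wrist [279.6366 222.6361]
0 None
15 [ -51.1145   24.4738  110.3859   33.3243   40.0175 -164.9955]
20 [ -51.1145   24.4738  110.3859   33.3243   40.0175 -159.9955]
30 [ -51.1145   24.4738  110.3859   33.3243   40.0175 -149.9955]
180 [-51.1145  24.4738 110.3859  33.3243  40.0175   0.0045]
212 282
```

View pics/c2.png

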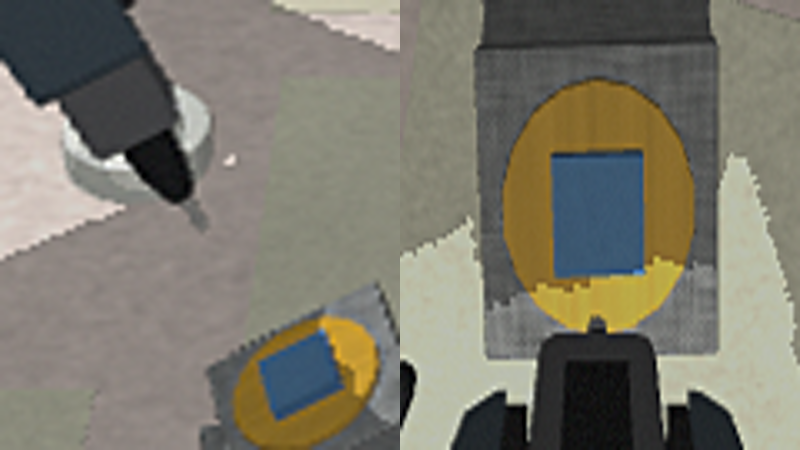

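The tip appears where the kinematics put it (side 213,283; wrist 279,220), and the stone estimates agree to 2 mm. I'll turn 20° about the tester's axis for wrist range, then press in small steps while watching the force.

```bash
python3 - <<'E'
from h import *; from rig import arm
S=np.array([.482,-.262,.052]); n,R=frame(np.radians(14)); w=np.radians(20)
R=R@np.array([[np.cos(w),-np.sin(w),0],[np.sin(w),np.cos(w),0],[0,0,1]])
def F():
    f=[]
    for _ in range(6): arm.sleep(.02); f.append(arm.current_force()@n)
    return np.mean(f)
arm.move_to(S+n*.130,R); arm.move_l(S+n*.083,R,feed=.04); arm.sleep(.4); f0=F(); print("f0",f0,F()-f0)
for d in np.arange(.081,.0675,-.001):
    arm.move_l(S+n*d,R,feed=.01); f=F()-f0; print(round(d,4),round(f,2),round((arm.current_ee_pos()-S)@n,4))
    if f>1.35: break
arm.sleep(.4); print(F()-f0,F()-f0,arm.current_width(),arm.current_t())
for k in("side","wrist"): cv2.imwrite(f"pics/{k}3.png",arm.snapshot(k)[:,:,::-1])
s=cv2.imread("pics/side3.png");k=cv2.imread("pics/wrist3.png")
cv2.imwrite("pics/c3.png",np.hstack([cv2.resize(s[260:350,190:270],(400,450),interpolation=2),cv2.resize(k[140:275,220:340],(400,450),interpolation=2)]))
E
```

```text
f0 -1.20006038899482 -0.09600981281596921
0.081 0.37 0.081
0.08 0.33 0.08
0.079 -0.09 0.079
0.078 0.53 0.078
0.077 1.19 0.077
0.076 1.57 0.076
1.1562571179970782 1.3197644366220231 0.020184196604415703 15.7667
```

View pics/c3.png

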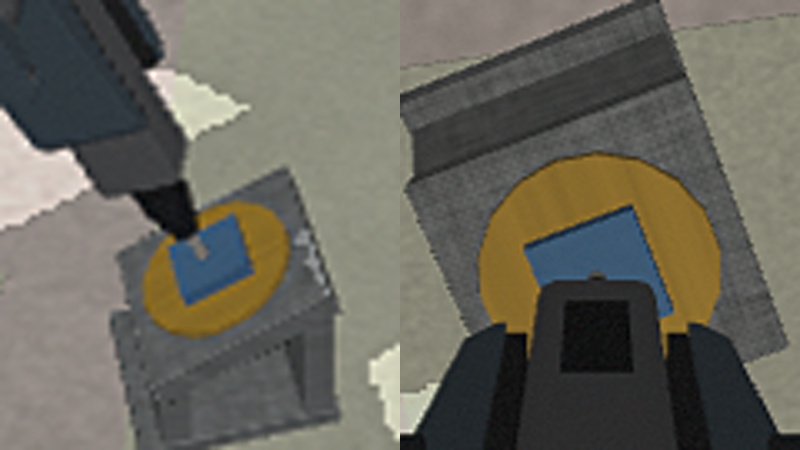

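The tip sits on the middle of the stone: side picture (231,312), against the stone's centre at (231,312). I'll go in 1.5 mm further for margin, check again, and hand in.

```bash
python3 - <<'E'
from h import *; from rig import arm
n,R=frame(np.radians(14))
f=lambda:np.mean([(arm.sleep(.02),arm.current_force()@n)[1] for _ in range(15)])+1.22
a=f(); arm.move_l(arm.current_ee_pos()-n*.0015,feed=.01); arm.sleep(.5); b=f(); print(a,b,arm.current_width(),np.abs(arm.current_dq()).max(),arm.current_t(),arm.current_ee_pos(),arm.current_tool_rot()[:,2]@-n)
if .8<b<2.8: arm.sign_off(); print("signed")
E
```

```text
1.0244074468255846 1.6387500854944321 0.01964284428025671 0.1185570644607248 17.1667 [ 0.4539 -0.269   0.1206] 0.9999999999578371
the job is handed in; nothing more can be done
signed
```

I took the tester out of its stand, set its tip on the middle of the square stone and handed the job in while still holding it there, at about 17 s of the 38 s allowed. No verdict came back, so what follows is only my own checks.

- **Grip:** the fingers closed to 19.6–20.2 mm on the 20 mm handle. In the side view after lifting, the tip was clear of the stand and within about 1 px of its computed position.
- **Position:** in the side view the tip was within about 1 px (about 2 mm) of the measured middle of the stone. The stone estimates from the three cameras agreed to about 2 mm. I did not take another picture after the last 1.5 mm push along the axis.
- **Angle:** the commanded axis matched the estimated face normal. That uses the given 0.4 rad tilt and a measured yaw of about 14°, good to about ±2°, well inside 0.2 rad.
- **Press:** the final averaged force was about 1.6 N. From the spring figures and the point of contact, I estimate the tip is pushed in about 4 mm. Single force readings varied by 0.3–0.5 N, so contact is known only to about 1 mm. The highest reading was about 1.6 N, far below the 10 N limit.
- **Other objects:** I kept clear of the other brooches and saw nothing displaced in the pictures I viewed, but I did not measure the bystanders' positions at the end.

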